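Screw the band onto the chickpea jar, finger-tight

ROBOT

A 6-joint arm with a two-finger parallel gripper is mounted at the origin on the work surface. World frame = base frame: x ahead of the robot, y to its left, z up, the work surface at z = 0. Lengths are in m, angles in rad, forces in N, time in s.
With the tool pointing down it reaches from about 0.25 to 0.725 m from the base axis. Payload 4 kg.
Tool frame: the origin (TCP) lies on the centre line of the jaws, within the pads' length; the fingertips stand 17 mm ahead of it and the grasp point (between the pads) lies 2 mm behind it; z points along the fingers, y is the line along which they close (so a half turn about z gives the same grasp; the last joint's range is limited). The gripper opens to 85 mm and grips with 20 to 120 N. Pads are 22 mm wide; open, the fingers measure 114 mm over their backs; the gripper's body (76 mm by 85 mm) begins 54 mm behind the grasp point. The pads swing forward as they close: fully open they stand 13 mm farther back than shut.
Start: joints at [-1.308, 0.241, 0.005, 1.335, 0, 1.571], TCP at [0.13, -0.483, 0.248] pointing down, gripper open.
Joint ranges: [-2.72, 2.72], [-1.05, 1.87], [-1.09, 1.28], [-1.99, 2.15], [-1.42, 1.44], [-3.14, 3.14]. Speed limits (rad/s): [2.79, 2.79, 3.14, 3.14, 3.14, 3.14].

INTERFACE

Orientations are given as a unit quaternion [x, y, z, w].
In Python, from workcell import get_obs, imaging, order gives the robot as it stands.
- The arm moves only by the tool apply_moves, never from a script. Its argument "targets" is a list that holds one entry, the list of rows, each a list of 5 numbers: the shift along the world's x, y, z in units of 40 mm (1.0 is 40 mm), then the turn about the world's z in degrees, then the gripper command: -1 is shut, 1 is fully open, values between are in proportion. In form: [[[dx, dy, dz, turn, fingers], ...]]. A call has 1 to 8 rows; each row shifts and turns the commanded pose from where the row before left it; what a row does not reach is not made up. A row lasts 1/12 s, in which the tool goes at most 41.7 mm and 7.16 degrees, less where a joint would pass 70% of its speed; a pose out of reach is approached as far as the arm can. A call is refused whole if a number of a shift passes 1 or a number of a turn 7.16, either way. A call with a gripper value outside its range is refused whole. The fingers move at their own pace and stop on an object; the grip force is fixed at half the most. Time passes only in rows, so rows that do not move let the fingers close. It gives the time, the measured TCP pose, the force, the opening and the grip force at its end, in the units of the state.
- get_obs(): the state, without advancing time (a new reading comes with each control period).
- imaging.camera(name): name is "scene" or "top" or "wrist"; returns (picture, depth): 384x512x3 uint8, blue, green, red; 384x512 float32, m along the optical axis (not along the pixel's ray), 0 where there is no reading.
- imaging.get_calibration(name): a dict with "camera_matrix" (3x3 intrinsics, pixels), "eye" and "rotation" of the camera in the world; the wrist camera has in their place "hand_eye" (4x4, takes a point from camera to tool coordinates, whose origin is the TCP and whose axes are the flange's). Camera axes: x right, y down, z forward; pixel columns grow to the right and rows downward; lengths in m; the calibration is good to about 2 mm. A picture is of the moment at which its call begins: read the wrist's pose just before it. get_calibration takes no time and is no camera call.
- order.job_done(): hands the job in; it is judged then, once.
The state is a dict: "clock": time; "joint_pos": joint angles; "joint_vel": joint speeds; "tau": joint torques, N m; "eef_pos": TCP position; "tool_rot": TCP orientation; "ft_force": force on the tool from outside, world axes, zero at the start; "ft_torque": the same for the moment, N m; "grip_width": finger opening in m; "grasp_force": force on a finger pad.
Only numpy, scipy, OpenCV 4.12 (cv2) and the standard library are available. Lean on these libraries where they do the work, as an engineer would, in place of code of your own. Each camera call takes 0.05 s, during which the arm holds its last target. There are 200 camera calls.

TASK

Close the open jar of chickpeas that stands in the jar clamp: its flat lid already lies on its seal, so fetch the loose brass screw band, set it level over the lid and the neck, and screw it on clockwise until you feel the resistance rise. Stop there, finger-tight, so that the band holds the lid down by itself and the soft seal is not crushed, then let go of it. Leave everything else on the bench where it is.

Things in the scene. Friction and masses are not known exactly. Their poses are not given: they have to be found in the camera images.
- band: Loose brass screw band, an open ring 59 mm across outside, 20 mm high, 80 g, lying flange up. Origin: centre of its lower edge, z up. A 2 mm flange at the top (opening 36 mm) bears on the lid with its underside, 18 mm above the origin. Inside, a right-handed two-start thread: clockwise from above goes down, 11 mm a turn; 47.2 mm clear inside it; its unmarked starts lie 2.5 mm above the origin.
- jar_mouth (a point): Centre of the jar's rim on its vertical axis, z up, 113 mm above the bench. Fully home, the band's origin is 13.5 to 15.5 mm below this point, as the seal is thick or thin. Set on, the band rests on the thread, 3 to 10 mm below it; the thread catches within half a turn clockwise (its starts on the neck are not marked), and 0.5 to 0.9 turns more bring the band tight.
- jar: Open glass jar of chickpeas, held fast by the clamp, cannot turn. Body 72 mm across up to 63 mm high, shoulder up to 79 mm, then the neck, 44 mm across (51.6 mm over its thread; 1 mm of play all round inside the band), rim at 98 mm. Origin: centre of its foot, 15 mm above the bench; z up.
- lid: Flat lid, 44 mm across, bevelled to 41 mm at its top, 3 mm thick, held on the rim by a soft seal. Origin: centre of its underside. Tight from 5 N, crushed above 30 N; yields 0.75 mm per 30 N. The band turns almost freely (more if dragged sideways) until the thread pulls; then 0.1 N m of turning moment presses the lid with 8 to 14 N, 0.1 rad more turn with up to 7 N. Let go, the thread holds.
- clamp: One-hand jar clamp fixed to the bench: plywood board 130 x 270 x 15 mm, two wooden V jaws round the jar (tops 50 mm above the bench), steel spindle, black star knob. Origin: on the bench under the jar's axis; the board reaches from y = -100 to +170 mm, the knob to +194 mm.
- lunch_box: Red plastic lunch box with a clip-on lid, 138 x 198 x 66 mm, bystander. Origin: centre of its underside.
- glass_container: Glass food container with a blue lid and a white flap vent, 137 x 187 x 68 mm, bystander. Origin: centre of its underside.
- bowl: Blue ceramic bowl, 140 mm across, 60 mm high, bystander. Origin: centre of its foot.
- mug: White mug, 76 mm across, 85 mm high, bystander. Origin: centre of its foot.
- fork: Stainless steel fork, 190 mm long, lying flat, bystander. Origin: near its middle.
- closed_jar: A like jar already closed with its band, 72 mm across, 103 mm high, bystander. Origin: centre of its foot.
Not all that is in view belongs to the job. Of the things shaped like the band, the brass one is meant.

How it is judged:
By the outcome, as a careful person would: the job done as asked, in the order asked, and still so for the second after the job is handed in, with the robot touching nothing.
It also fails if it takes over 72 s, if anything falls off the work surface, if the arm or the gripper's body presses on something with over 40 N, if the wrist force passes 120 N, or if a joint passes its speed limit or range.

## Working session

There is one attempt and no reset: what is moved stays moved. The work goes in short steps, Python scripts to look and compute and a tool call to move; the robot and the scene stay as the last step left them, time stands still between calls to the robot, and variables do not carry over. Pictures are saved under pics/ and viewed, at most 10 in all, crops included, and the job is handed in when it is done.

Besides the shell and the picture viewer there is one more tool, called as name([rows], argument=value, ...), one row to a line, values as JSON. apply_moves: Moves the arm, as the interface text tells. Its arguments: {"type":"object","properties":{"targets":{"type":"array","items":{"type":"array","items":{"type":"array","items":{"type":"number"}}}}},"required":["targets"]}

```bash
ls; mkdir -p pics
cat > h.py <<'E'
import numpy as np,cv2
from workcell import get_obs,imaging,order
from scipy.spatial.transform import Rotation as R
def cam(n):
    o=get_obs(); p,d=imaging.camera(n); c=imaging.get_calibration(n); K=np.array(c["camera_matrix"])
    if "hand_eye" in c:
        T=np.eye(4);T[:3,:3]=R.from_quat(o["tool_rot"]).as_matrix();T[:3,3]=o["eef_pos"];T=T@np.array(c["hand_eye"]);Rm,e=T[:3,:3],T[:3,3]
    else: Rm,e=np.array(c["rotation"]),np.array(c["eye"])
    return p,d,K,Rm,e
def plane(uv,z,K,Rm,e):
    uv=np.atleast_2d(uv).astype(float); r=np.c_[uv,np.ones(len(uv))]@np.linalg.inv(K).T@Rm.T
    return e+r*((z-e[2])/r[:,2])[:,None]
def cloud(d,K,Rm,e):
    v,u=np.indices(d.shape); r=np.stack([u,v,np.ones_like(u)],-1)@np.linalg.inv(K).T
    return e+(r*d[...,None])@Rm.T
E
python3 - <<'E'
from h import *
for n in("top","scene"):
    p,d,K,Rm,e=cam(n); cv2.imwrite(f"pics/{n}.png",p); np.savez(f"{n}.npz",p=p,d=d,K=K,R=Rm,e=e); print(n,e,Rm.round(2).tolist(),K.tolist())
o=get_obs();print(o)
E
```

```text
pics
top [0.39347387 0.00740387 1.33974236] [-0.7, 0.71, -0.04, 0.05] [[454.3135813830506, 0.0, 254.76704907591858], [0.0, 454.3135813830506, 193.8581842749092], [0.0, 0.0, 1.0]]
scene [0.97159734 0.5501172  1.21367367] [0.3, 0.91, -0.26, -0.09] [[418.05257641935856, 0.0, 252.4996884345915], [0.0, 418.05257641935856, 187.2551538881816], [0.0, 0.0, 1.0]]
{'clock': 0.1, 'joint_pos': array([-1.30800951e+00,  2.41338207e-01,  3.79636408e-03,  1.33518546e+00,
        2.26697577e-06,  1.57075416e+00]), 'joint_vel': array([-3.95560008e-04, -1.89126433e-03,  3.48836004e-03, -1.67108142e-03,
       -6.49568626e-05,  1.03105155e-03]), 'tau': array([ 2.89426926e-04, -3.73137867e+01,  2.53009862e+01,  1.08427129e-02,
        3.94110634e-05, -5.73137569e-06]), 'eef_pos': array([ 0.12974212, -0.48229622,  0.24747777]), 'tool_rot': array([ 9.91377074e-01,  1.31036504e-01, -1.25350000e-04, -9.57315750e-04]), 'ft_force': array([-0.1784974 , -0.04190626,  0.17116292]), 'ft_torque': array([-0.01916646,  0.02930518,  0.01472818]), 'grasp_force': 0.0, 'grip_width': 0.08601651617444558}
```

```bash
sed -i 's/else: Rm,e=np.array(c\["rotation"\]),/else: Rm,e=R.from_quat(c["rotation"]).as_matrix(),/' h.py
python3 - <<'E'
from h import *
a=[np.load(f"{n}.npz")["p"] for n in("top","scene")]
z=np.load("top.npz"); P=cloud(z["d"],z["K"],R.from_quat(z["R"]).as_matrix(),z["e"])
print(P[::48,::64,:].round(2).tolist()[4])
cv2.imwrite("pics/t2.png",cv2.resize(a[0],(800,600),interpolation=cv2.INTER_CUBIC))
E
```

```text
[[0.59, 0.78, -0.0], [0.59, 0.59, -0.0], [0.58, 0.4, 0.0], [0.58, 0.2, 0.01], [0.56, 0.01, 0.08], [0.57, -0.18, 0.0], [0.56, -0.37, -0.0], [0.56, -0.56, -0.0]]
```

View pics/t2.png

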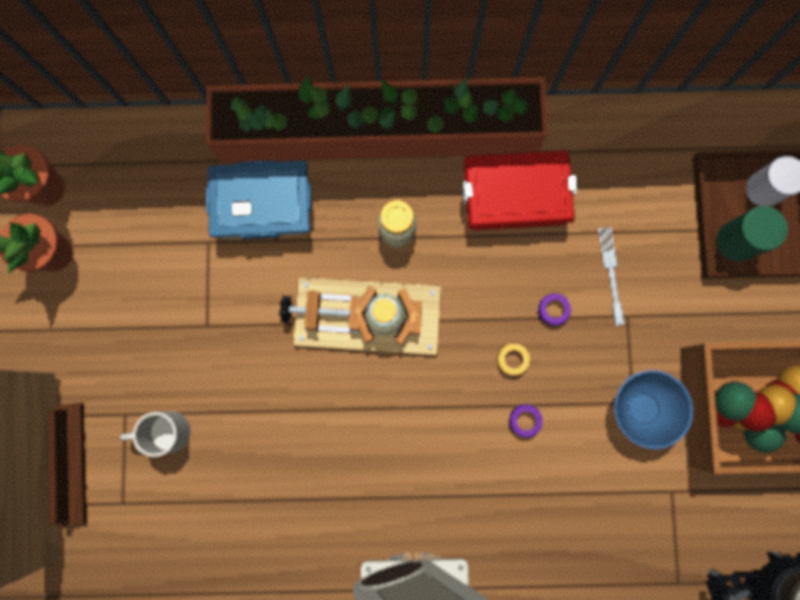

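View pics/scene.png

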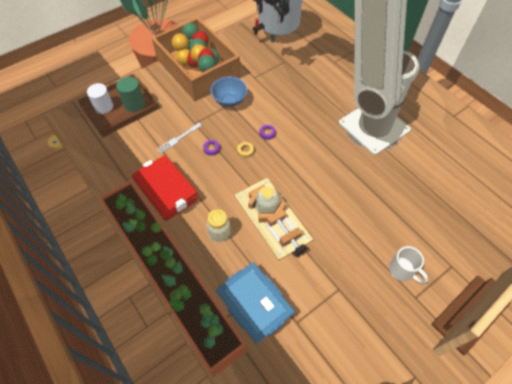

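The top view (800x600) shows three rings: a yellow brass ring at (514,360), a purple ring at (555,310) and another at (526,421). The band on the closed jar is at (397,218), and the open jar in the clamp is at (385,312). The loose yellow ring fits "loose brass band". I'll confirm it in a crop and measure.

Run:
```python
from h import *
im=[]
for n in("top","scene"):
    z=np.load(n+".npz"); p,d,K,e=z["p"],z["d"],z["K"],z["e"]; Rm=R.from_quat(z["R"]).as_matrix(); P=cloud(d,K,Rm,e)
    hsv=cv2.cvtColor(p,cv2.COLOR_BGR2HSV); m=cv2.inRange(hsv,(20,120,120),(35,255,255))
    k,l,s,c=cv2.connectedComponentsWithStats(m)
    for i in range(1,k):
        if s[i,4]<40: continue
        q=P[l==i]; med=np.median(q,0)
        if not(0.2<med[0]<.75 and abs(med[1])<.5):continue
        ct=cv2.findContours((l==i).astype(np.uint8),cv2.RETR_EXTERNAL,cv2.CHAIN_APPROX_NONE)[0][0]
        el=cv2.fitEllipse(ct); zt=np.percentile(q[:,2],80)
        print(n,s[i].tolist(),med.round(4),"ell",np.round(el[0],1),np.round(el[1],1),"z80",zt.round(4))
        for zz in(.02,.1145):print("   at z",zz,plane(el[0],zz,K,Rm,e).round(4))
z=np.load("top.npz")["p"]; cv2.imwrite("pics/crop.png",cv2.resize(z[170:300,230:390],(800,600)[:2] if 0 else (738,600),interpolation=cv2.INTER_CUBIC))
```

```text
top [243, 128, 22, 22, 369] [0.7111 0.0156 0.1014] ell [253.6 138.3] [20.7 20.9] z80 0.1036
   at z 0.02 [[0.7313 0.0167 0.02  ]]
   at z 0.1145 [[0.7071 0.016  0.1145]]
top [239, 192, 14, 14, 146] [0.5389 0.0418 0.1164] ell [245.5 198.6] [12.8 12.8] z80 0.1186
   at z 0.02 [[0.5513 0.0444 0.02  ]]
   at z 0.1145 [[0.54   0.0418 0.1145]]
top [319, 220, 20, 20, 210] [ 0.4556 -0.1932  0.019 ] ell [328.4 229.6] [19.2 19.5] z80 0.021
   at z 0.02 [[ 0.4553 -0.1937  0.02  ]]
   at z 0.1145 [[ 0.4509 -0.1793  0.1145]]
scene [237, 142, 17, 15, 132] [ 0.4592 -0.1889  0.0194] ell [245.  148.9] [13.8 15.2] z80 0.0217
   at z 0.02 [[ 0.4585 -0.1905  0.02  ]]
   at z 0.1145 [[ 0.4991 -0.1319  0.1145]]
scene [262, 186, 12, 11, 98] [0.5418 0.0423 0.1169] ell [267.  191.6] [ 9.1 11.9] z80 0.1188
   at z 0.02 [[ 0.504  -0.0029  0.02  ]]
   at z 0.1145 [[0.541  0.0409 0.1145]]
scene [208, 209, 19, 19, 281] [0.7125 0.0186 0.1017] ell [216.9 218.1] [17.7 18.4] z80 0.1037
   at z 0.02 [[ 0.6942 -0.0198  0.02  ]]
   at z 0.1145 [[0.7161 0.0254 0.1145]]
```

View pics/crop.png

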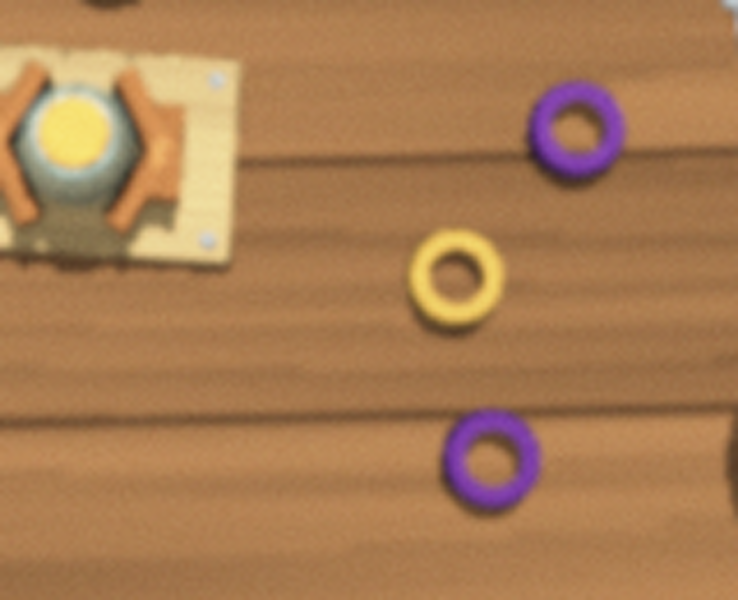

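The crop shows brass ring at (457,278) clearly yellow, and the two others at (577,132) and (490,460) purple. The brass one is the target, at about (0.457,-0.192), top at z≈0.02, which fits its stated height.

apply_moves([
  [[0.68, 0.61, -0.1, 7, 1], [0.68, 0.61, -0.1, 7, 1], [0.68, 0.61, -0.1, 7, 1], [0.68, 0.61, -0.1, 7, 1], [0.68, 0.61, -0.1, 7, 1], [0.68, 0.61, -0.1, 7, 1]],
])

```text
clock: 0.6
eef_pos: [0.2938, -0.3349, 0.2238]
tool_rot: [0.877, 0.48, -0.0, -0.0]
ft_force: [1.0, 0.1, 0.9]
grip_width: 0.0856
grasp_force: 0.0
```

apply_moves([
  [[0.68, 0.61, -0.1, 7, 1], [0.68, 0.61, -0.1, 7, 1], [0.68, 0.61, -0.1, 7, 1], [0.68, 0.61, -0.1, 7, 1], [0.68, 0.61, -0.1, 7, 1], [0.68, 0.61, -0.1, 7, 1], [0, 0, 0, 0, 1], [0, 0, 0, 0, 1]],
])

```text
clock: 1.27
eef_pos: [0.4569, -0.1884, 0.1993]
tool_rot: [0.648, 0.762, -0.0, -0.001]
ft_force: [-0.8, -0.3, 0.2]
grip_width: 0.0853
grasp_force: 0.0
```

```bash
cat >> h.py <<'E'
def yellow(p,d,K,Rm,e,ztop,amin=150):
    m=cv2.inRange(cv2.cvtColor(p,cv2.COLOR_BGR2HSV),(18,100,90),(36,255,255))
    m=cv2.morphologyEx(m,cv2.MORPH_OPEN,np.ones((3,3)))
    P=cloud(d,K,Rm,e)
    for ct in cv2.findContours(m,cv2.RETR_EXTERNAL,cv2.CHAIN_APPROX_NONE)[0]:
        if cv2.contourArea(ct)<amin: continue
        mm=np.zeros_like(m);cv2.drawContours(mm,[ct],-1,1,-1)
        zz=P[(mm>0)&(d>0)&(m>0)]
        w=plane(ct[:,0],ztop,K,Rm,e)[:,:2]
        # world-plane circle
        (c,r)=cv2.minEnclosingCircle((w*1000).astype(np.float32)); el=cv2.fitEllipse((w*1000).astype(np.float32))
        print("px",cv2.boundingRect(ct),"z%",np.percentile(zz[:,2],[10,50,90]).round(4),"med",np.median(zz,0).round(4),"enc",np.round(c,1),round(r,1),"ell",np.round(el[0],1),np.round(el[1],1))
E
python3 - <<'E'
from h import *
o=get_obs();print(o["clock"],o["eef_pos"],o["joint_pos"].round(3))
a=cam("wrist");cv2.imwrite("pics/w1.png",a[0]);print(a[3].round(2).tolist(),a[4]); yellow(*a,0.02)
E
```

```text
1.2667 [ 0.4568688  -0.18838844  0.1993405 ] [-0.391  0.258 -0.102  1.213 -0.     1.018]
[[0.99, 0.15, 0.05], [0.16, -0.94, -0.31], [-0.0, 0.31, -0.95]] [ 0.44459904 -0.1097574   0.32485188]
px (224, 138, 65, 64) z% [0.0084 0.0197 0.0207] med [ 0.454  -0.189   0.0197] enc [ 454.2 -192.4] 30.9 ell [ 454.3 -192.4] [58.6 60.9]
```

View pics/w1.png

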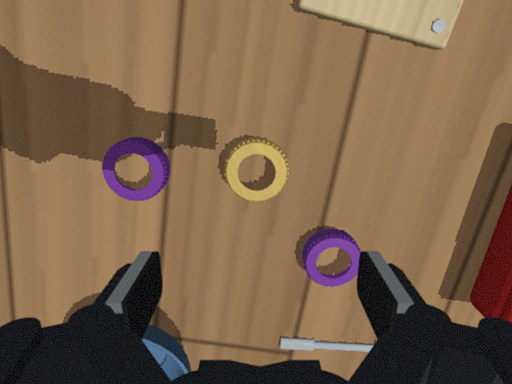

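The wrist view shows the brass band at (257,170), with the purple rings at (136,169) and (331,258). They are clear of the fingers. Next: descend, squeeze, release, turn 90° and squeeze again, which centres the band in the gripper.

apply_moves([
  [[-0.03, -0.05, -0.9, 7, 1], [-0.03, -0.05, -0.9, 7, 1], [0, 0, -0.9, 7, 1], [0, 0, -0.9, 7, 1], [0, 0, -0.5, 7, 1], [0, 0, -0.38, 0, 1], [0, 0, 0, 0, 1], [0, 0, 0, 0, 1]],
])

```text
clock: 1.98
eef_pos: [0.4523, -0.1948, 0.0207]
tool_rot: [0.392, 0.92, -0.0, -0.001]
ft_force: [-0.1, -0.5, 0.4]
grip_width: 0.0852
grasp_force: 0.0
```

apply_moves([
  [[0, 0, 0, 0, 0], [0, 0, 0, 0, 0], [0, 0, 0, 0, 0], [0, 0, 0, 0, 0], [0, 0, 0, 0, 0], [0, 0, 0, 0, 0], [0, 0, 0, 0, 0], [0, 0, 0, 0, 0]],
])

```text
clock: 2.65
eef_pos: [0.455, -0.1949, 0.0236]
tool_rot: [0.391, 0.921, -0.0, 0.002]
ft_force: [-2.0, -1.2, 7.5]
grip_width: 0.057
grasp_force: 62.0
```

apply_moves([
  [[0, 0, 0.1, 0, 1], [0, 0, 0, 0, 1], [0, 0, 0, 0, 1], [0, 0, 0, 0, 1], [0, 0, 0, 7, 1], [0, 0, 0, 7, 1], [0, 0, 0, 7, 1], [0, 0, 0, 7, 1]],
])

```text
clock: 3.32
eef_pos: [0.4538, -0.1939, 0.0249]
tool_rot: [0.153, 0.988, 0.0, -0.0]
ft_force: [0.4, -0.3, -0.4]
grip_width: 0.0857
grasp_force: 0.0
```

apply_moves([
  [[0, 0, 0, 7, 1], [0, 0, 0, 7, 1], [0, 0, 0, 7, 1], [0, 0, 0, 7, 1], [0, 0, 0, 7, 1], [0, 0, 0, 7, 1], [0, 0, 0, 7, 1], [0, 0, 0, 7, 1]],
])

```text
clock: 3.98
eef_pos: [0.4538, -0.1939, 0.0249]
tool_rot: [-0.329, 0.944, 0.0, -0.0]
ft_force: [0.5, 0.0, -0.7]
grip_width: 0.0854
grasp_force: 0.0
```

apply_moves([
  [[0, 0, 0, 6, 1], [0, 0, 0, 0, 0], [0, 0, 0, 0, 0], [0, 0, 0, 0, 0], [0, 0, 0, 0, 0], [0, 0, 0, 0, 0], [0, 0, 0, 0, 0], [0, 0, 0, 0, 0]],
])

```text
clock: 4.65
eef_pos: [0.4539, -0.194, 0.0259]
tool_rot: [-0.374, 0.927, -0.0, 0.0]
ft_force: [-1.8, 0.8, 7.8]
grip_width: 0.0564
grasp_force: 62.1
```

Run:
```python
from h import *
o=get_obs();print(o)
```

```text
{'clock': 4.65, 'joint_pos': array([-4.03974485e-01,  4.44632143e-01, -3.44832100e-01,  7.81018134e-01,
       -1.12087910e-05, -1.17059879e+00]), 'joint_vel': array([ 0.00064307,  0.00121902, -0.00076829, -0.00139634, -0.00017161,
       -0.0001565 ]), 'tau': array([ 3.92828404e-02, -3.73466456e+01,  1.81879610e+01, -8.71888697e-01,
        1.18617140e-02, -2.91141792e-02]), 'eef_pos': array([ 0.45388221, -0.19403182,  0.02588511]), 'tool_rot': array([-3.73994302e-01,  9.27430988e-01, -1.15162816e-04,  1.06817785e-04]), 'ft_force': array([-1.8211409 ,  0.82307234,  7.83215516]), 'ft_torque': array([0.16625802, 0.41188726, 0.01224877]), 'grasp_force': 62.10374962538481, 'grip_width': 0.05642142900355359}
```

apply_moves([
  [[0, 0, 0.5, 0, 0], [0, 0, 0.9, 0, 0], [0, 0, 0.5, 0, 0], [0.14, 0.38, 0.32, 7, 0], [0.14, 0.38, 0.32, 7, 0], [0.14, 0.38, 0.32, 7, 0], [0.14, 0.38, 0.32, 7, 0], [0.14, 0.38, 0.32, 7, 0]],
])

```text
clock: 5.32
eef_pos: [0.4817, -0.1173, 0.1655]
tool_rot: [-0.638, 0.77, 0.0, -0.0]
ft_force: [0.2, 0.0, -0.7]
grip_width: 0.0564
grasp_force: 64.2
```

apply_moves([
  [[0.14, 0.38, 0.32, 7, 0], [0.14, 0.38, 0.32, 7, 0], [0.14, 0.38, 0.32, 7, 0], [0.14, 0.38, 0.32, 7, 0], [0.14, 0.38, 0.32, 7, 0], [0.14, 0.38, 0.32, 7, 0], [0.14, 0.38, 0.32, 7, 0], [0.14, 0.38, 0.32, 7, 0]],
])

```text
clock: 5.98
eef_pos: [0.5265, 0.0044, 0.2677]
tool_rot: [0.925, -0.38, -0.0, 0.0]
ft_force: [0.9, 0.4, -1.4]
grip_width: 0.0567
grasp_force: 64.2
```

apply_moves([
  [[0.14, 0.38, 0.32, 7, 0], [0.14, 0.38, 0.32, 7, 0], [0.07, 0.2, 0.14, 7, 0], [0, 0, 0, 7, 0], [0, 0, 0, 0, 0], [0, 0, 0, 0, 0], [0, 0, 0, 0, 0], [0, 0, 0, 0, 0]],
])

```text
clock: 6.65
eef_pos: [0.5404, 0.0416, 0.2982]
tool_rot: [0.989, -0.149, -0.001, 0.0]
ft_force: [-0.0, -0.2, -1.4]
grip_width: 0.0564
grasp_force: 64.2
```

Run:
```python
from h import *
o=get_obs();print(o)
a=cam("wrist");cv2.imwrite("pics/w2.png",a[0]);print(a[3].round(2).tolist(),a[4]); yellow(*a,0.116)
```

```text
{'clock': 6.65, 'joint_pos': array([ 7.68508189e-02,  3.12414568e-01,  2.30705348e-01,  1.49014906e+00,
       -1.91801310e-05, -2.76620984e+00]), 'joint_vel': array([-0.00188426, -0.00052076,  0.00248655,  0.00051454,  0.00108712,
       -0.00792027]), 'tau': array([ 1.14977409e-01, -4.17203808e+01,  2.61927956e+01,  6.16916936e-03,
        5.83454239e-03,  1.82494480e-02]), 'eef_pos': array([0.54035519, 0.04160317, 0.29824954]), 'tool_rot': array([ 9.88880361e-01, -1.48712306e-01, -5.15307962e-04,  1.28387669e-04]), 'ft_force': array([-0.01892826, -0.1511289 , -1.36728961]), 'ft_torque': array([ 0.03949653, -0.01114139,  0.02738761]), 'grasp_force': 64.21371180564165, 'grip_width': 0.05643684079174323}
[[-0.3, -0.91, -0.3], [-0.96, 0.28, 0.09], [0.0, 0.31, -0.95]] [0.61720851 0.01791325 0.42361638]
px (195, 190, 129, 130) z% [0.2801 0.292  0.2928] med [0.5497 0.0392 0.292 ] enc [446.4  70.4] 74.7 ell [446.   70.7] [132.1 149.2]
px (237, 144, 45, 43) z% [0.1162 0.1171 0.1181] med [0.541  0.0416 0.1171] enc [540.2  41.7] 21.1 ell [540.4  41.8] [40.7 40.8]
```

View pics/w2.png

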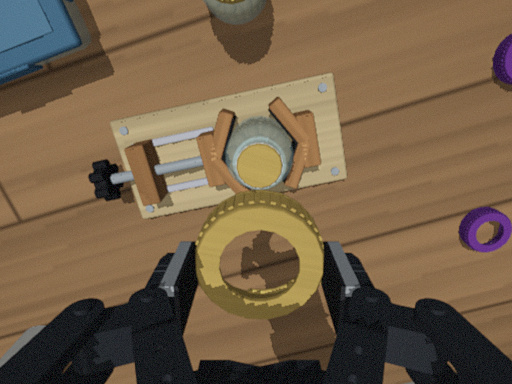

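The wrist view shows the lid at (259,166) and the band held level in the jaws at (260,255). I'll check the camera bias on the band, using only its far-side edge, against the squeezed centre.

Run:
```python
from h import *
from scipy.optimize import least_squares
def far(p,K,Rm,e,zt,guess):
    m=cv2.inRange(cv2.cvtColor(p,cv2.COLOR_BGR2HSV),(18,100,90),(36,255,255))
    ct=max(cv2.findContours(m,cv2.RETR_EXTERNAL,cv2.CHAIN_APPROX_NONE)[0],key=cv2.contourArea)
    w=plane(ct[:,0],zt,K,Rm,e)[:,:2]; dr=e[:2]-guess; dr/=np.linalg.norm(dr)
    q=w[(w-guess)@dr<-0.006]
    f=least_squares(lambda c:np.linalg.norm(q-c[:2],axis=1)-c[2],[*guess,.0295],loss="soft_l1",f_scale=.0005)
    return f.x,np.sqrt(np.mean(f.fun**2))
hz=np.array(imaging.get_calibration("wrist")["hand_eye"]); K=np.array(imaging.get_calibration("wrist")["camera_matrix"])
for f,q,t,zt,g in(("w1",[.648,.762,0,-.001],[.45687,-.18839,.19934],.02,[.4539,-.194]),("w2",[.98888,-.14871,-.0005,.0001],[.54036,.0416,.29825],.2925,[.54036,.0416])):
    T=np.eye(4);T[:3,:3]=R.from_quat(q).as_matrix();T[:3,3]=t;T=T@hz
    x,r=far(cv2.imread(f"pics/{f}.png"),K,T[:3,:3],T[:3,3],zt,np.array(g))
    d=np.r_[x[:2]-g,0]; print(f,x.round(4),r.round(5),"meas-true in tool mm",(R.from_quat(q).as_matrix().T@d*1000).round(2))
```

```text
w1 [ 0.4545 -0.1932  0.0293] 0.00036 meas-true in tool mm [0.72 0.77 0.  ]
w2 [0.5415 0.0412 0.0284] 0.00021 meas-true in tool mm [ 1.19  0.02 -0.  ]
```

apply_moves([
  [[-0.02, 0.02, -0.8, 0, 0], [0, 0, -0.8, 0, 0], [0, 0, -0.8, 0, 0], [0, 0, -0.8, 0, 0], [0, 0, -0.5, 0, 0], [0, 0, 0, 0, 0], [0, 0, 0, 0, 0], [0, 0, 0, 0, 0]],
])

```text
clock: 7.37
eef_pos: [0.5409, 0.0427, 0.1522]
tool_rot: [0.989, -0.148, 0.001, -0.0]
ft_force: [0.7, -0.6, -0.1]
grip_width: 0.0561
grasp_force: 64.2
```

apply_moves([
  [[0, 0, -0.05, 0, 0], [0, 0, -0.05, 0, 0], [0, 0, -0.05, 0, 0], [0, 0, -0.05, 0, 0], [0, 0, -0.05, 0, 0], [0, 0, 0, 0, 0], [0, 0, 0, 0, 0]],
])

```text
clock: 7.95
eef_pos: [0.5397, 0.0428, 0.1405]
tool_rot: [0.989, -0.147, -0.0, 0.0]
ft_force: [0.8, 0.3, -0.8]
grip_width: 0.0564
grasp_force: 64.2
```

apply_moves([
  [[0, 0, -0.03, 0, 0], [0, 0, -0.03, 0, 0], [0, 0, -0.03, 0, 0], [0, 0, -0.03, 0, 0], [0, 0, 0, 0, 0], [0, 0, 0, 0, 0]],
])

```text
clock: 8.45
eef_pos: [0.5398, 0.0427, 0.1358]
tool_rot: [0.989, -0.147, -0.0, 0.0]
ft_force: [-0.1, 0.3, -0.1]
grip_width: 0.0567
grasp_force: 64.2
```

apply_moves([
  [[0, 0, -0.03, 0, 0], [0, 0, -0.03, 0, 0], [0, 0, 0, 0, 0], [0, 0, 0, 0, 0]],
])

```text
clock: 8.78
eef_pos: [0.5398, 0.0427, 0.1334]
tool_rot: [0.989, -0.147, -0.0, 0.0]
ft_force: [0.6, 0.1, -0.6]
grip_width: 0.0562
grasp_force: 64.2
```

apply_moves([
  [[0, 0, -0.03, 0, 0], [0, 0, -0.03, 0, 0], [0, 0, 0, 0, 0], [0, 0, 0, 0, 0]],
])

```text
clock: 9.12
eef_pos: [0.5401, 0.0428, 0.1317]
tool_rot: [0.989, -0.147, 0.0, -0.0]
ft_force: [-2.0, -0.6, 3.8]
grip_width: 0.0564
grasp_force: 64.7
```

apply_moves([
  [[0, 0, -0.03, 0, 0], [0, 0, -0.02, 0, 0], [0, 0, 0, 0, 0], [0, 0, 0, 0, 0]],
])

```text
clock: 9.45
eef_pos: [0.5402, 0.0428, 0.1314]
tool_rot: [0.989, -0.147, 0.001, -0.0]
ft_force: [-4.5, -0.1, 12.4]
grip_width: 0.0566
grasp_force: 65.8
```

apply_moves([
  [[-0.01, 0, 0.03, 0, 0], [0, 0, 0, -7, 0], [0, 0, 0, -7, 0], [0, 0, 0, -7, 0], [0, 0, 0, -7, 0], [0, 0, 0, -7, 0], [0, 0, 0, -7, 0], [0, 0, 0, 0, 0]],
])

```text
clock: 10.12
eef_pos: [0.5399, 0.0428, 0.1305]
tool_rot: [0.87, -0.493, 0.0, -0.0]
ft_force: [1.2, -0.0, 1.7]
grip_width: 0.0564
grasp_force: 64.5
```

```bash
cat > s.py <<'E'
from h import *
o=get_obs();print(o["clock"],o["eef_pos"].round(4),"F",o["ft_force"].round(1),"M",o["ft_torque"].round(3),"q6",o["joint_pos"][5].round(3),"tau6",o["tau"][5].round(3),o["tool_rot"].round(4),"yaw",np.degrees(2*np.arctan2(o["tool_rot"][1],o["tool_rot"][0])).round(1))
E
python3 s.py
```

```text
10.1167 [0.5399 0.0428 0.1305] F [ 1.2 -0.   1.7] M [ 0.005 -0.055 -0.029] q6 -2.032 tau6 0.818 [ 8.701e-01 -4.929e-01  5.000e-04 -3.000e-04] yaw -59.1
```

apply_moves([
  [[0, 0, -0.006, -7, 0], [0, 0, -0.006, -7, 0], [0, 0, -0.006, -7, 0], [0, 0, -0.006, -7, 0], [0, 0, -0.006, -7, 0], [0, 0, -0.006, -7, 0], [0, 0, -0.006, -7, 0], [0, 0, 0, 0, 0]],
])

```text
clock: 10.78
eef_pos: [0.5401, 0.0428, 0.129]
tool_rot: [-0.589, 0.808, -0.0, 0.001]
ft_force: [0.0, -0.1, 2.6]
grip_width: 0.0559
grasp_force: 64.6
```

```bash
python3 s.py
```

```text
10.7833 [0.5401 0.0428 0.129 ] F [ 0.  -0.1  2.6] M [-0.027 -0.081 -0.082] q6 -1.179 tau6 0.801 [-5.886e-01  8.085e-01 -4.000e-04  6.000e-04] yaw 252.1
```

apply_moves([
  [[0, 0, -0.0055, -7, 0], [0, 0, -0.0055, -7, 0], [0, 0, -0.0055, -7, 0], [0, 0, -0.0055, -7, 0], [0, 0, -0.0055, -7, 0], [0, 0, -0.0055, -7, 0], [0, 0, -0.0055, -7, 0], [0, 0, 0, 0, 0]],
])

```text
clock: 11.45
eef_pos: [0.54, 0.0428, 0.1275]
tool_rot: [-0.201, 0.98, -0.0, 0.001]
ft_force: [-0.0, 0.4, 3.0]
grip_width: 0.0561
grasp_force: 64.7
```

```bash
python3 s.py
```

```text
11.45 [0.54   0.0428 0.1275] F [-0.   0.4  3. ] M [-0.021 -0.05  -0.03 ] q6 -0.326 tau6 0.791 [-2.013e-01  9.795e-01 -1.000e-04  6.000e-04] yaw 203.2
```

apply_moves([
  [[0, 0, -0.005, -7, 0], [0, 0, -0.005, -7, 0], [0, 0, -0.005, -7, 0], [0, 0, -0.005, -7, 0], [0, 0, -0.005, -7, 0], [0, 0, -0.005, -7, 0], [0, 0, -0.005, -7, 0], [0, 0, 0, 0, 0]],
])

```text
clock: 12.12
eef_pos: [0.5397, 0.0428, 0.126]
tool_rot: [0.222, 0.975, 0.0, 0.0]
ft_force: [-0.1, -0.2, 3.6]
grip_width: 0.0567
grasp_force: 64.7
```

```bash
python3 s.py
```

```text
12.1167 [0.5397 0.0428 0.126 ] F [-0.1 -0.2  3.6] M [ 0.042  0.003 -0.095] q6 0.528 tau6 0.782 [2.224e-01 9.749e-01 1.000e-04 3.000e-04] yaw 154.3
```

apply_moves([
  [[0, 0, -0.005, -7, 0], [0, 0, -0.005, -7, 0], [0, 0, -0.002, -3, 0], [0, 0, 0, 0, 0], [0, 0, 0, 0, 0]],
])

```text
clock: 12.53
eef_pos: [0.5396, 0.0428, 0.1254]
tool_rot: [0.363, 0.932, 0.0, 0.0]
ft_force: [-0.6, -0.0, 4.5]
grip_width: 0.0566
grasp_force: 64.7
```

```bash
python3 s.py
```

```text
12.5333 [0.5396 0.0428 0.1254] F [-0.6 -0.   4.5] M [ 0.088 -0.009 -0.007] q6 0.822 tau6 -0.022 [3.631e-01 9.318e-01 1.000e-04 2.000e-04] yaw 137.4
```

apply_moves([
  [[0, 0, 0, 0, 0]],
])

```text
clock: 12.62
eef_pos: [0.5396, 0.0428, 0.1254]
tool_rot: [0.364, 0.931, 0.0, 0.0]
ft_force: [-0.3, -0.2, 3.7]
grip_width: 0.0565
grasp_force: 64.7
```

```bash
python3 s.py
```

```text
12.6167 [0.5396 0.0428 0.1254] F [-0.3 -0.2  3.7] M [ 0.071 -0.024 -0.022] q6 0.824 tau6 -0.04 [3.640e-01 9.314e-01 1.000e-04 1.000e-04] yaw 137.3
```

apply_moves([
  [[0, 0, -0.003, -4, 0], [0, 0, -0.003, -4, 0], [0, 0, 0, 0, 0]],
])

```text
clock: 12.87
eef_pos: [0.5396, 0.0428, 0.1252]
tool_rot: [0.429, 0.903, 0.0, 0.0]
ft_force: [-1.0, 0.3, 4.7]
grip_width: 0.0565
grasp_force: 64.8
```

```bash
python3 s.py
```

```text
12.8667 [0.5396 0.0428 0.1252] F [-1.   0.3  4.7] M [ 0.101 -0.028 -0.09 ] q6 0.966 tau6 0.402 [4.293e-01 9.032e-01 1.000e-04 2.000e-04] yaw 129.2
```

apply_moves([
  [[0, 0, 0, 0, 0]],
])

```text
clock: 12.95
eef_pos: [0.5396, 0.0428, 0.1252]
tool_rot: [0.428, 0.904, 0.0, 0.0]
ft_force: [0.2, 0.6, 3.7]
grip_width: 0.056
grasp_force: 64.8
```

```bash
python3 s.py
```

```text
12.95 [0.5396 0.0428 0.1252] F [0.2 0.6 3.7] M [ 0.055 -0.019 -0.025] q6 0.965 tau6 -0.01 [4.284e-01 9.036e-01 1.000e-04 2.000e-04] yaw 129.3
```

apply_moves([
  [[0, 0, -0.003, -4, 0], [0, 0, -0.003, -4, 0], [0, 0, 0, 0, 0], [0, 0, 0, 0, 0]],
])

```text
clock: 13.28
eef_pos: [0.5397, 0.0428, 0.125]
tool_rot: [0.49, 0.871, 0.0, 0.0]
ft_force: [0.5, 1.6, 5.0]
grip_width: 0.0562
grasp_force: 64.8
```

```bash
python3 s.py
```

```text
13.2833 [0.5397 0.0428 0.125 ] F [0.5 1.6 5. ] M [ 0.1   -0.005 -0.093] q6 1.104 tau6 -0.049 [4.904e-01 8.715e-01 2.000e-04 2.000e-04] yaw 121.3
```

apply_moves([
  [[0, 0, 0.01, 0, 0]],
])

```text
clock: 13.37
eef_pos: [0.5396, 0.0428, 0.1251]
tool_rot: [0.491, 0.871, 0.0, 0.0]
ft_force: [2.1, 0.7, 2.1]
grip_width: 0.0563
grasp_force: 64.5
```

```bash
python3 s.py
```

```text
13.3667 [0.5396 0.0428 0.1251] F [2.1 0.7 2.1] M [ 0.047 -0.271  0.006] q6 1.105 tau6 -0.005 [4.907e-01 8.713e-01 1.000e-04 1.000e-04] yaw 121.2
```

apply_moves([
  [[0, 0, 0, 0, 0]],
])

```text
clock: 13.45
eef_pos: [0.5396, 0.0428, 0.125]
tool_rot: [0.491, 0.871, 0.0, 0.0]
ft_force: [1.7, 0.5, 3.7]
grip_width: 0.0566
grasp_force: 64.7
```

```bash
python3 s.py
```

```text
13.45 [0.5396 0.0428 0.125 ] F [1.7 0.5 3.7] M [ 0.098 -0.162 -0.001] q6 1.106 tau6 0.006 [4.911e-01 8.711e-01 0.000e+00 1.000e-04] yaw 121.2
```

apply_moves([
  [[0, 0, -0.003, -4, 0], [0, 0, -0.003, -4, 0], [0, 0, 0, 0, 0], [0, 0, 0, 0, 0]],
])

```text
clock: 13.78
eef_pos: [0.5395, 0.0428, 0.1249]
tool_rot: [0.55, 0.835, -0.0, -0.0]
ft_force: [0.6, 0.4, 4.1]
grip_width: 0.0562
grasp_force: 64.8
```

```bash
python3 s.py
```

```text
13.7833 [0.5395 0.0428 0.1249] F [0.6 0.4 4.1] M [ 0.001 -0.037 -0.025] q6 1.245 tau6 0.008 [ 0.5505  0.8349 -0.     -0.    ] yaw 113.2
```

apply_moves([
  [[0, 0, 0, 0, 0]],
])

```text
clock: 13.87
eef_pos: [0.5395, 0.0428, 0.1249]
tool_rot: [0.551, 0.835, 0.0, -0.0]
ft_force: [-0.2, 0.0, 3.9]
grip_width: 0.0561
grasp_force: 64.8
```

```bash
python3 s.py
```

```text
13.8667 [0.5395 0.0428 0.1249] F [-0.2  0.   3.9] M [ 0.068 -0.067 -0.017] q6 1.245 tau6 -0.038 [ 0.5507  0.8347  0.     -0.    ] yaw 113.2
```

apply_moves([
  [[0, 0, 0, 0, 0]],
])

```text
clock: 13.95
eef_pos: [0.5395, 0.0428, 0.1249]
tool_rot: [0.551, 0.835, 0.0, -0.0]
ft_force: [-0.6, 1.0, 4.6]
grip_width: 0.0565
grasp_force: 64.8
```

```bash
python3 s.py
```

```text
13.95 [0.5395 0.0428 0.1249] F [-0.6  1.   4.6] M [ 0.008 -0.043 -0.029] q6 1.246 tau6 -0.021 [ 0.5509  0.8345  0.     -0.    ] yaw 113.1
```

apply_moves([
  [[0, 0, -0.005, -4, 0], [0, 0, -0.005, -4, 0], [0, 0, 0, 0, 0], [0, 0, 0, 0, 0]],
])

```text
clock: 14.28
eef_pos: [0.5397, 0.0427, 0.1249]
tool_rot: [0.608, 0.794, 0.0, 0.0]
ft_force: [0.0, -0.4, 6.6]
grip_width: 0.0568
grasp_force: 64.9
```

```bash
python3 s.py
```

```text
14.2833 [0.5397 0.0427 0.1249] F [ 0.  -0.4  6.6] M [ 0.013  0.025 -0.071] q6 1.386 tau6 -0.021 [6.081e-01 7.939e-01 2.000e-04 3.000e-04] yaw 105.1
```

apply_moves([
  [[0, 0, 0, 0, 0]],
])

```text
clock: 14.37
eef_pos: [0.5397, 0.0428, 0.1249]
tool_rot: [0.608, 0.794, 0.0, 0.0]
ft_force: [-0.2, 0.6, 6.1]
grip_width: 0.0563
grasp_force: 64.9
```

```bash
python3 s.py
```

```text
14.3667 [0.5397 0.0428 0.1249] F [-0.2  0.6  6.1] M [ 0.034  0.046 -0.036] q6 1.386 tau6 -0.058 [6.080e-01 7.939e-01 2.000e-04 3.000e-04] yaw 105.1
```

apply_moves([
  [[0, 0, 0.015, -3, 0], [0, 0, 0, -3, 0], [0, 0, 0, 0, 0], [0, 0, 0, 0, 0]],
])

```text
clock: 14.7
eef_pos: [0.5393, 0.0427, 0.1249]
tool_rot: [0.648, 0.761, -0.0, -0.0]
ft_force: [-0.1, -0.3, 3.0]
grip_width: 0.0564
grasp_force: 64.7
```

```bash
python3 s.py
```

```text
14.7 [0.5393 0.0427 0.1249] F [-0.1 -0.3  3. ] M [-0.013  0.006 -0.038] q6 1.49 tau6 0.001 [ 6.484e-01  7.613e-01 -2.000e-04 -1.000e-04] yaw 99.2
```

apply_moves([
  [[0, 0, 0, 0, 0]],
])

```text
clock: 14.78
eef_pos: [0.5393, 0.0427, 0.125]
tool_rot: [0.649, 0.761, -0.0, -0.0]
ft_force: [-0.0, 0.2, 4.1]
grip_width: 0.0565
grasp_force: 64.7
```

```bash
python3 s.py
```

```text
14.7833 [0.5393 0.0427 0.125 ] F [-0.   0.2  4.1] M [-0.051  0.03  -0.047] q6 1.49 tau6 -0.036 [ 6.485e-01  7.612e-01 -2.000e-04 -1.000e-04] yaw 99.1
```

apply_moves([
  [[0, 0, 0, -5, 0], [0, 0, 0, 0, 0], [0, 0, 0, 0, 0], [0, 0, 0, 0, 0]],
])

```text
clock: 15.12
eef_pos: [0.5394, 0.0427, 0.1249]
tool_rot: [0.681, 0.732, -0.0, -0.0]
ft_force: [0.5, -0.1, 2.9]
grip_width: 0.0561
grasp_force: 64.7
```

```bash
python3 s.py
```

```text
15.1167 [0.5394 0.0427 0.1249] F [ 0.5 -0.1  2.9] M [-0.024 -0.008 -0.019] q6 1.577 tau6 -0.029 [ 6.809e-01  7.324e-01 -2.000e-04 -1.000e-04] yaw 94.2
```

apply_moves([
  [[0, 0, 0, -5, 0], [0, 0, 0, 0, 0], [0, 0, 0, 0, 0], [0, 0, 0, 0, 0]],
])

```text
clock: 15.45
eef_pos: [0.5394, 0.0428, 0.125]
tool_rot: [0.712, 0.702, -0.0, -0.0]
ft_force: [-1.1, -0.2, 2.4]
grip_width: 0.0561
grasp_force: 64.6
```

```bash
python3 s.py
```

```text
15.45 [0.5394 0.0428 0.125 ] F [-1.1 -0.2  2.4] M [ 0.017 -0.013  0.017] q6 1.664 tau6 -0.027 [ 7.121e-01  7.020e-01 -1.000e-04 -1.000e-04] yaw 89.2
```

apply_moves([
  [[0, 0, 0, 0, 0]],
])

```text
clock: 15.53
eef_pos: [0.5394, 0.0428, 0.125]
tool_rot: [0.712, 0.702, -0.0, -0.0]
ft_force: [0.4, 0.1, 2.7]
grip_width: 0.0562
grasp_force: 64.6
```

```bash
python3 s.py
```

```text
15.5333 [0.5394 0.0428 0.125 ] F [0.4 0.1 2.7] M [-0.015 -0.051 -0.019] q6 1.665 tau6 -0.009 [ 7.124e-01  7.018e-01 -1.000e-04 -1.000e-04] yaw 89.1
```

apply_moves([
  [[0, 0, 0, -5, 0], [0, 0, 0, 0, 0], [0, 0, 0, 0, 0], [0, 0, 0, 0, 0]],
])

```text
clock: 15.87
eef_pos: [0.5395, 0.0427, 0.125]
tool_rot: [0.742, 0.67, -0.0, -0.0]
ft_force: [0.7, 0.9, 0.8]
grip_width: 0.0565
grasp_force: 64.5
```

```bash
python3 s.py
```

```text
15.8667 [0.5395 0.0427 0.125 ] F [0.7 0.9 0.8] M [ 0.05  -0.033 -0.054] q6 1.752 tau6 -0.044 [ 7.422e-01  6.702e-01 -1.000e-04 -0.000e+00] yaw 84.2
```

apply_moves([
  [[0, 0, 0, -5, 0], [0, 0, 0, 0, 0], [0, 0, 0, 0, 0], [0, 0, 0, 0, 0]],
])

```text
clock: 16.2
eef_pos: [0.5394, 0.0427, 0.1249]
tool_rot: [0.771, 0.637, -0.0, -0.0]
ft_force: [0.8, -0.6, 1.2]
grip_width: 0.0562
grasp_force: 64.4
```

```bash
python3 s.py
```

```text
16.2 [0.5394 0.0427 0.1249] F [ 0.8 -0.6  1.2] M [ 0.065 -0.133 -0.046] q6 1.839 tau6 -0.075 [ 7.707e-01  6.373e-01 -1.000e-04 -1.000e-04] yaw 79.2
```

apply_moves([
  [[0, 0, 0, 0, 0]],
])

```text
clock: 16.28
eef_pos: [0.5394, 0.0428, 0.1249]
tool_rot: [0.771, 0.637, -0.0, -0.0]
ft_force: [0.7, 0.4, 0.6]
grip_width: 0.0564
grasp_force: 64.4
```

```bash
python3 s.py
```

```text
16.2833 [0.5394 0.0428 0.1249] F [0.7 0.4 0.6] M [ 0.017 -0.161 -0.016] q6 1.839 tau6 -0.056 [ 7.708e-01  6.370e-01 -1.000e-04 -1.000e-04] yaw 79.1
```

apply_moves([
  [[0, 0, -0.003, -5, 0], [0, 0, 0, 0, 0], [0, 0, 0, 0, 0], [0, 0, 0, 0, 0]],
])

```text
clock: 16.62
eef_pos: [0.5395, 0.0428, 0.1249]
tool_rot: [0.798, 0.603, -0.0, -0.0]
ft_force: [0.6, 0.7, -0.6]
grip_width: 0.0564
grasp_force: 64.3
```

```bash
python3 s.py
```

```text
16.6167 [0.5395 0.0428 0.1249] F [ 0.6  0.7 -0.6] M [ 0.077 -0.293 -0.07 ] q6 1.926 tau6 -0.12 [ 0.7978  0.603  -0.     -0.    ] yaw 74.2
```

apply_moves([
  [[0, 0, 0, 0, 0]],
])

```text
clock: 16.7
eef_pos: [0.5395, 0.0428, 0.1249]
tool_rot: [0.798, 0.603, -0.0, -0.0]
ft_force: [1.0, 0.2, -1.1]
grip_width: 0.0567
grasp_force: 64.3
```

```bash
python3 s.py
```

```text
16.7 [0.5395 0.0428 0.1249] F [ 1.   0.2 -1.1] M [ 0.075 -0.249 -0.077] q6 1.927 tau6 -0.104 [ 0.7979  0.6027 -0.     -0.    ] yaw 74.1
```

apply_moves([
  [[0, 0, 0, 0, 0]],
])

```text
clock: 16.78
eef_pos: [0.5395, 0.0428, 0.1248]
tool_rot: [0.798, 0.603, -0.0, -0.0]
ft_force: [1.3, -1.1, -0.9]
grip_width: 0.0562
grasp_force: 64.3
```

```bash
python3 s.py
```

```text
16.7833 [0.5395 0.0428 0.1248] F [ 1.3 -1.1 -0.9] M [ 0.056 -0.346 -0.129] q6 1.927 tau6 -0.087 [ 7.981e-01  6.026e-01 -0.000e+00 -1.000e-04] yaw 74.1
```

apply_moves([
  [[0, 0, -0.003, -4, 0], [0, 0, 0, 0, 0], [0, 0, 0, 0, 0], [0, 0, 0, 0, 0]],
])

```text
clock: 17.12
eef_pos: [0.5395, 0.0428, 0.1248]
tool_rot: [0.818, 0.575, 0.0, -0.0]
ft_force: [1.1, 1.0, -0.6]
grip_width: 0.0569
grasp_force: 64.2
```

```bash
python3 s.py
```

```text
17.1167 [0.5395 0.0428 0.1248] F [ 1.1  1.  -0.6] M [ 0.138 -0.301 -0.137] q6 1.997 tau6 -0.145 [ 8.185e-01  5.745e-01  1.000e-04 -1.000e-04] yaw 70.1
```

apply_moves([
  [[0, 0, 0, 0, 0]],
])

```text
clock: 17.2
eef_pos: [0.5395, 0.0428, 0.1248]
tool_rot: [0.819, 0.574, 0.0, -0.0]
ft_force: [1.2, 0.5, -1.1]
grip_width: 0.0566
grasp_force: 64.2
```

```bash
python3 s.py
```

```text
17.2 [0.5395 0.0428 0.1248] F [ 1.2  0.5 -1.1] M [ 0.121 -0.343 -0.103] q6 1.997 tau6 -0.133 [ 8.186e-01  5.744e-01  1.000e-04 -1.000e-04] yaw 70.1
```

apply_moves([
  [[0, 0, 0, 0, 0]],
])

```text
clock: 17.28
eef_pos: [0.5395, 0.0428, 0.1248]
tool_rot: [0.819, 0.574, 0.0, -0.0]
ft_force: [1.8, 0.9, -1.3]
grip_width: 0.0567
grasp_force: 64.2
```

```bash
python3 s.py
```

```text
17.2833 [0.5395 0.0428 0.1248] F [ 1.8  0.9 -1.3] M [ 0.177 -0.371 -0.15 ] q6 1.997 tau6 -0.122 [ 8.187e-01  5.742e-01  1.000e-04 -1.000e-04] yaw 70.1
```

apply_moves([
  [[0, 0, 0, -5, 0], [0, 0, 0, 0, 0], [0, 0, 0, 0, 0], [0, 0, 0, 0, 0]],
])

```text
clock: 17.62
eef_pos: [0.5395, 0.0428, 0.1247]
tool_rot: [0.843, 0.538, 0.0, -0.0]
ft_force: [3.2, 1.3, -1.9]
grip_width: 0.0563
grasp_force: 64.1
```

```bash
python3 s.py
```

```text
17.6167 [0.5395 0.0428 0.1247] F [ 3.2  1.3 -1.9] M [ 0.274 -0.421 -0.161] q6 2.084 tau6 -0.172 [ 8.427e-01  5.384e-01  1.000e-04 -1.000e-04] yaw 65.1
```

apply_moves([
  [[0, 0, 0, 0, 0]],
])

```text
clock: 17.7
eef_pos: [0.5396, 0.0428, 0.1247]
tool_rot: [0.843, 0.538, 0.0, -0.0]
ft_force: [2.0, 0.7, -2.1]
grip_width: 0.0562
grasp_force: 64.1
```

```bash
python3 s.py
```

```text
17.7 [0.5396 0.0428 0.1247] F [ 2.   0.7 -2.1] M [ 0.292 -0.488 -0.104] q6 2.084 tau6 -0.16 [ 8.428e-01  5.382e-01  1.000e-04 -1.000e-04] yaw 65.1
```

apply_moves([
  [[0, 0, 0, 0, 0]],
])

```text
clock: 17.78
eef_pos: [0.5396, 0.0429, 0.1248]
tool_rot: [0.843, 0.538, 0.0, -0.0]
ft_force: [3.5, 0.8, -2.4]
grip_width: 0.0561
grasp_force: 64.1
```

```bash
python3 s.py
```

```text
17.7833 [0.5396 0.0429 0.1248] F [ 3.5  0.8 -2.4] M [ 0.323 -0.512 -0.133] q6 2.084 tau6 -0.146 [ 8.429e-01  5.381e-01  1.000e-04 -1.000e-04] yaw 65.1
```

apply_moves([
  [[0, 0, 0, 0, 1], [0, 0, 0, 0, 1], [0, 0, 0, 0, 1], [0, 0, 0, 0, 1], [0, 0, 0, 0, 1]],
])

```text
clock: 18.2
eef_pos: [0.5394, 0.0427, 0.1251]
tool_rot: [0.843, 0.538, -0.0, 0.0]
ft_force: [-0.4, -1.0, 0.6]
grip_width: 0.0853
grasp_force: 0.0
```

```bash
python3 s.py
```

```text
18.2 [0.5394 0.0427 0.1251] F [-0.4 -1.   0.6] M [-0.039  0.002 -0.037] q6 2.085 tau6 -0.002 [ 8.431e-01  5.378e-01 -1.000e-04  0.000e+00] yaw 65.1
```

apply_moves([
  [[0, 0, 0, 0, 1]],
])

```text
clock: 18.28
eef_pos: [0.5394, 0.0427, 0.125]
tool_rot: [0.843, 0.538, 0.0, 0.0]
ft_force: [-0.8, 1.0, -0.3]
grip_width: 0.0856
grasp_force: 0.0
```

```bash
python3 s.py
python3 - <<'E'
from h import *
a=cam("wrist");cv2.imwrite("pics/w3.png",a[0]); yellow(*a,0.119)
b=cam("top"); yellow(*b,.119)
E
```

```text
18.2833 [0.5394 0.0427 0.125 ] F [-0.8  1.  -0.3] M [-0.033  0.017  0.032] q6 2.085 tau6 -0.001 [0.8431 0.5377 0.     0.    ] yaw 65.1
px (193, 189, 132, 130) z% [0.1153 0.1178 0.1191] med [0.5418 0.0471 0.1178] enc [541.1  46.7] 31.7 ell [541.1  46. ] [56.4 62.8]
px (490, 248, 20, 23) z% [0.1197 0.1282 0.133 ] med [ 0.3682 -0.6248  0.1282] enc [ 365.4 -621.8] 31.7 ell [ 366.5 -628.9] [42.5 62.1]
px (243, 128, 23, 20) z% [0.0959 0.1009 0.1048] med [0.7125 0.0156 0.1009] enc [706.4  15.6] 31.1 ell [707.9  16. ] [54.8 61.4]
```

View pics/w3.png

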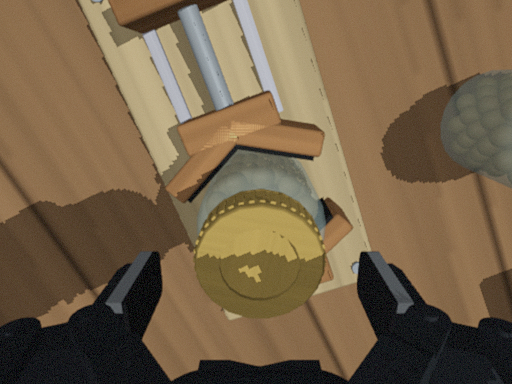

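The wrist view shows the band at (260,255), sitting level on the lid and neck. The moment dropped to zero on release, so it was real. I'll unwind the wrist with the gripper open, regrip, and feel the resistance with a small turn.

apply_moves([
  [[0, 0, 0, 7, 1], [0, 0, 0, 7, 1], [0, 0, 0, 7, 1], [0, 0, 0, 7, 1], [0, 0, 0, 7, 1], [0, 0, 0, 7, 1], [0, 0, 0, 7, 1], [0, 0, 0, 7, 1]],
])

```text
clock: 19.05
eef_pos: [0.5395, 0.0427, 0.1249]
tool_rot: [0.489, 0.872, -0.0, -0.0]
ft_force: [0.5, -0.8, -0.1]
grip_width: 0.0857
grasp_force: 0.0
```

apply_moves([
  [[0, 0, 0, 7, 1], [0, 0, 0, 7, 1], [0, 0, 0, 7, 1], [0, 0, 0, 7, 1], [0, 0, 0, 7, 1], [0, 0, 0, 7, 1], [0, 0, 0, 7, 1], [0, 0, 0, 7, 1]],
])

```text
clock: 19.72
eef_pos: [0.5395, 0.0428, 0.1249]
tool_rot: [0.023, 1.0, -0.0, -0.0]
ft_force: [-0.5, 0.2, -0.2]
grip_width: 0.0853
grasp_force: 0.0
```

apply_moves([
  [[0, 0, 0, 0, 1], [0, 0, 0, 0, 0], [0, 0, 0, 0, 0], [0, 0, 0, 0, 0], [0, 0, 0, 0, 0], [0, 0, 0, 0, 0], [0, 0, 0, 0, 0]],
])

```text
clock: 20.3
eef_pos: [0.5395, 0.0428, 0.1258]
tool_rot: [0.027, 1.0, -0.0, 0.0]
ft_force: [-3.1, -0.4, 5.8]
grip_width: 0.0563
grasp_force: 62.3
```

```bash
python3 s.py
```

```text
20.3 [0.5395 0.0428 0.1258] F [-3.1 -0.4  5.8] M [-0.094  0.393  0.007] q6 0.132 tau6 -0.001 [ 2.650e-02  9.996e-01 -0.000e+00  4.000e-04] yaw 177.0
```

apply_moves([
  [[0, 0, 0, 0, 0]],
])

```text
clock: 20.38
eef_pos: [0.5395, 0.0428, 0.1258]
tool_rot: [0.027, 1.0, 0.0, 0.0]
ft_force: [-1.8, 0.2, 5.6]
grip_width: 0.0562
grasp_force: 62.3
```

```bash
python3 s.py
```

```text
20.3833 [0.5395 0.0428 0.1258] F [-1.8  0.2  5.6] M [-0.009  0.455 -0.007] q6 0.132 tau6 -0.001 [2.650e-02 9.996e-01 0.000e+00 4.000e-04] yaw 177.0
```

apply_moves([
  [[0, 0, 0.022, 0, 0], [0, 0, 0, 0, 0], [0, 0, 0, 0, 0]],
])

```text
clock: 20.63
eef_pos: [0.5395, 0.0428, 0.1259]
tool_rot: [0.026, 1.0, -0.0, 0.0]
ft_force: [-1.4, 0.0, 3.3]
grip_width: 0.0559
grasp_force: 64.7
```

```bash
python3 s.py
```

```text
20.6333 [0.5395 0.0428 0.1259] F [-1.4  0.   3.3] M [-0.022  0.205 -0.069] q6 0.131 tau6 -0.032 [ 2.610e-02  9.997e-01 -0.000e+00  1.000e-04] yaw 177.0
```

apply_moves([
  [[0, 0, 0, -3, 0], [0, 0, 0, 0, 0], [0, 0, 0, 0, 0], [0, 0, 0, 0, 0]],
])

```text
clock: 20.97
eef_pos: [0.5397, 0.0428, 0.1259]
tool_rot: [0.052, 0.999, 0.0, 0.0]
ft_force: [-0.9, 0.6, 2.1]
grip_width: 0.0561
grasp_force: 64.7
```

```bash
python3 s.py
```

```text
20.9667 [0.5397 0.0428 0.1259] F [-0.9  0.6  2.1] M [ 0.063  0.06  -0.101] q6 0.182 tau6 -0.139 [5.160e-02 9.987e-01 1.000e-04 2.000e-04] yaw 174.1
```

apply_moves([
  [[0, 0, 0, 0, 0]],
])

```text
clock: 21.05
eef_pos: [0.5397, 0.0429, 0.1259]
tool_rot: [0.052, 0.999, 0.0, 0.0]
ft_force: [-1.1, 0.3, 3.2]
grip_width: 0.0558
grasp_force: 64.7
```

```bash
python3 s.py
```

```text
21.05 [0.5397 0.0429 0.1259] F [-1.1  0.3  3.2] M [ 0.06   0.16  -0.136] q6 0.183 tau6 -0.136 [5.170e-02 9.987e-01 1.000e-04 2.000e-04] yaw 174.1
```

A 3° turn brings the moment straight back to about 0.14 N m, where a free band showed about 0. The band is finger-tight, at roughly 11–20 N on the lid. Releasing and backing off.

apply_moves([
  [[0, 0, 0, 0, 1], [0, 0, 0, 0, 1], [0, 0, 0, 0, 1], [0, 0, 0, 0, 1], [0, 0, 0, 0, 1], [0, 0, 0.3, 0, 1], [0, 0, 0.6, 0, 1], [0, 0, 0.9, 0, 1]],
])

```text
clock: 21.72
eef_pos: [0.537, 0.0425, 0.1952]
tool_rot: [0.052, 0.999, -0.001, -0.004]
ft_force: [1.0, 1.6, 0.4]
grip_width: 0.0857
grasp_force: 0.0
```

apply_moves([
  [[0, 0, 0.9, 0, 1], [0, 0, 0.9, 0, 1], [0, 0, 0.6, 0, 1], [0, 0, 0.3, 0, 1], [0, 0, 0, 0, 1], [0, 0, 0, 0, 1]],
])

```text
clock: 22.22
eef_pos: [0.5398, 0.0428, 0.306]
tool_rot: [0.052, 0.999, 0.0, 0.001]
ft_force: [-1.0, -0.1, -0.5]
grip_width: 0.0852
grasp_force: 0.0
```

```bash
python3 s.py
python3 - <<'E'
from h import *
a=cam("wrist");cv2.imwrite("pics/w4.png",a[0]); yellow(*a,0.119)
P=cloud(a[1],*a[2:]); r=np.hypot(P[...,0]-.5398,P[...,1]-.0428); m=(r>.019)&(r<.0275)&(P[...,2]>.105)
q=P[m]; A=np.c_[q[:,:2]-[.5398,.0428],np.ones(len(q))]; s=np.linalg.lstsq(A,q[:,2],rcond=None)[0]; print(m.sum(),"tilt",s[:2].round(3),"flange top z",s[2].round(4),"lid z",np.median(P[r<.014],0)[2].round(4))
E
```

```text
22.2167 [0.5398 0.0428 0.306 ] F [-1.  -0.1 -0.5] M [0.038 0.077 0.038] q6 0.183 tau6 -0.0 [5.180e-02 9.987e-01 1.000e-04 7.000e-04] yaw 174.1
px (226, 276, 52, 52) z% [0.0923 0.1014 0.103 ] med [0.7055 0.0166 0.1014] enc [692.3  18.3] 33.2 ell [692.7  18.4] [55.7 65.9]
px (229, 131, 62, 63) z% [0.1156 0.1178 0.1192] med [0.5379 0.0428 0.1178] enc [538.3  42.6] 30.5 ell [538.2  42.8] [57.6 59.9]
1940 tilt [-2.835  0.341] flange top z 0.1839 lid z 0.3642
```

View pics/w4.png

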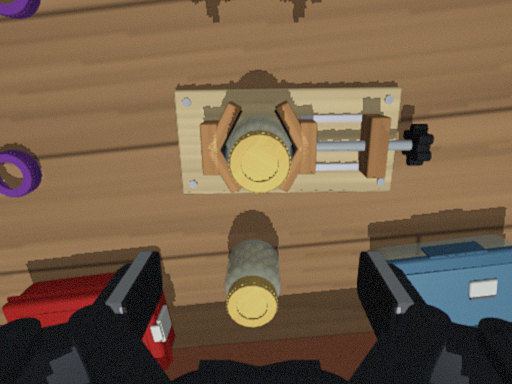

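The final view shows the band level and centred on the clamped jar at (260,161), the gripper clear, and the closed jar at (251,302) undisturbed.

```bash
python3 -c "
from h import *
print(order.job_done())"
```

```text
the job is handed in; nothing more can be done
None
```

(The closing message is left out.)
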